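# Pin and latch an indexing mount on an optical table

### The job

On the optical table, turn the mount's collar (it has a black grip bar) until the hole in the blue lug lines up with the hole in the base, then take the red-headed pin from the white rack, pass it down through both holes until its flange sits on the lug, and let go. Then swing the steel hook (it has a black peg) onto the pin until the yellow sprung latch flips shut behind the pin, and leave the mount so. Leave the black-headed pins in the rack, and do not disturb the lens post or the hex driver.

Things in the scene. Friction and masses are not known exactly. Their poses are not given: they have to be found in the camera images.
- base_hole (a point): Mouth centre of the 13 mm through hole in the mount's fixed aluminium base block (124 x 124 x 30 mm), in its top face, 30 mm above the table, slightly chamfered, ringed in black. The frame is the mount's, z up: the collar's upright turning axis is 42 mm along +y from here, the hook's upright pivot 90 mm along +x. The mount's yaw varies.
- collar (a joint): Angle of the collar about its upright axis, rad, growing counter-clockwise seen from above; 0 = lug hole exactly over the base hole. Starts between +0.5 and +1.35, so it must be turned clockwise. Turns easily (about 0.05 N m of dry friction), stays where it is left, stops at -1.7 and 1.7.
- collar_bar (a point): Point on the collar's axis, 64 mm above the table, in its black grip bar: 56 mm long along this frame's x, 12 mm thick along y, standing 32 mm high on the collar, top 74 mm above the table. The collar's black disc (60 mm diameter) and blue lug have their top 42 mm above the table. The lug points along this frame's -y; z up.
- lug_hole (a point): Centre of the mouth of the 12.5 mm round hole through the collar's blue lug (30 x 30 x 12 mm), in its top face 42 mm above the table; 42 mm from the collar's axis.
- index_pin: Red-headed steel pin, 83 mm long, about 60 g, loose, upright in one of the rack's three holes (which one varies). Origin: centre of its lower end, z up. From there up: shank 10 mm diameter to 34 mm (lowest 4 mm tapered to 6 mm), flange 18 mm diameter from 34 to 37 mm, neck 10 mm diameter to 55 mm, red grip head 20 mm diameter from 55 to 83 mm.
- pin_foot (a point): The red pin's origin again: the centre of its lower end. In the rack the flange rests on the rack's top, and fully home in the mount it rests on the lug; both are 42 mm above the table, so this point is then 8 mm above the table.
- pin_rack: White plastic block 50 (x) x 165 (y) x 42 (z) mm, fixed; origin at the centre of its underside. Three upright 13 mm holes through it at y = -55, 0 and +55 mm hold the red pin and two black-headed spare pins.
- hook (a joint): Angle of the steel hook about its upright pivot, rad: 0 = fully home at its stop, growing as it swings away from the pin. Starts between 0.8 and 1.1; closes turning clockwise seen from above. Its 8 mm thick arm lies 47 to 55 mm above the table. About 0.04 N m of friction: it stays where left. The latch adds 1 to 2 N at the pin as it passes.
- hook_peg (a point): Point on the axis of the upright black peg on the hook's arm (14 mm diameter, from 55 to 97 mm above the table), 77 mm above the table. The frame is the hook's, z up: its pivot is at x = +40 mm, y = +6 mm from this point; the peg is pushed towards this frame's +y to close the hook. Pushing or pinching the peg both work.
- hook_seat (a point): Point of the hook where the pin's axis lies when the hook is fully home: 90 mm from the pivot, mid thickness of the arm, 51 mm above the table. The 21 mm wide mouth opens to this frame's +y, its lips 19 mm ahead of this point; the arm runs from here to the pivot along +x.
- latch (a joint): Angle of the small yellow sprung latch (12.5 mm long) across the hook's mouth, rad: 0 = shut, grows to 1.4 as the pin pushes it inwards; its spring shuts it by itself once the pin is past it.
- spare_pin_a: Black-headed pin, same lengths as the red one with an 8 mm shank, standing in the rack; origin at its lower end. Leave it.
- spare_pin_b: Second black-headed pin like spare_pin_a. Leave it.
- lens_post: Loose lens in a black ring on a short steel post with a round black foot (60 mm diameter, 111 mm tall), origin at the centre of the foot's underside. Leave it.
- hex_driver: Loose hand driver with an orange handle, 170 mm long, lying on the table along its own x. Leave it.
Not all that is in view belongs to the job. What is shaped like the part that bears base_hole but orange or turquoise is not meant.

How it is judged (in metres and radians):
On the way, in this order (a step that is already met when the one before it is completed fails the run):
1. the collar is turned so that its lug hole lies over the base hole (value of joint collar between -0.1 and 0.1 rad), for 0.2 s.
2. the red pin is fully home through lug and base while the hook is still swung away (horizontal distance between pin_foot and base_hole below 0.004 m and z of pin_foot in the frame of base_hole below -0.0195 m and angle between index_pin's own z axis and vertical below 0.1 rad and value of joint hook above 0.35 rad), for 0.2 s.
3. the hook is on the pin with its latch shut behind it (horizontal distance between pin_foot and base_hole below 0.004 m and z of pin_foot in the frame of base_hole below -0.0195 m and angle between index_pin's own z axis and vertical below 0.1 rad and value of joint hook below 0.14 rad and value of joint latch below 0.2 rad), for 0.2 s.
At the end, for the whole second after the job is handed in: The red pin stands upright (within 0.1 rad) in the base hole (foot within 4 mm of its axis), its flange within 2.5 mm of the lug; the hook is within 0.14 rad of home around the pin with its latch shut (below 0.2 rad); everything is released and still (all of step 3 and linear speed of index_pin below 0.02 m/s); the robot touches nothing.
It fails at once if a black-headed pin is moved more than 25 mm (distance of any of spare_pin_a, spare_pin_b from where it was at the start of the episode above 0.025 m).
It fails at once if the lens post or the driver is moved more than 30 mm (distance of any of lens_post, hex_driver from where it was at the start of the episode above 0.03 m).
It also fails if it takes over 61 s, if anything falls off the work surface, if the arm or the gripper's body presses on something with over 40 N, if the wrist force passes 120 N, or if a joint passes its speed limit or range.

### The arm

A 6-joint arm with a two-finger parallel gripper is mounted at the origin on the work surface. World frame = base frame: x ahead of the robot, y to its left, z up, the work surface at z = 0. Lengths are in m, angles in degrees, forces in N, time in s.
With the tool pointing down it reaches from about 0.25 to 0.725 m from the base axis. Payload 9.7 kg.
Tool frame: the origin (TCP) lies at the very end of the fingers, on their centre line; the grasp point (between the pads) lies 19 mm behind it (bot.grip_depth is the distance from the TCP to the grasp point, in m); z points along the fingers, y is the direction in which the jaws open and shut (so a half turn about z gives the same grasp; the last joint's range is limited). The gripper opens to 85 mm and grips with 20 to 120 N. Pads are 22 mm wide; open, the fingers measure 114 mm over their backs; the gripper's body (76 mm by 85 mm) begins 54 mm behind the grasp point. The pads swing forward as they close: fully open they stand 13 mm farther back than shut.
Start: joints at [-69.385, 4.979, 10.078, 95.1, 0, 90], TCP at [0.194, -0.515, 0.231] pointing down, gripper open.
Joint ranges: [-179.16, 179.16], [-48.56, 103.87], [-65.8, 70.77], [-126.05, 130.52], [-82.76, 87.17], [-180, 180]. Speed limits (degrees/s): [127.2, 127.2, 147.25, 180, 180, 180].

### API

Orientations are given as [roll, pitch, yaw] about the fixed x, y, z axes, in that order (R = Rz(yaw) Ry(pitch) Rx(roll)).
In Python, from workcell import bot, viewer gives the robot as it stands.
- The arm moves only by the tool arm_command, never from a script. Its argument "motion" is a list of rows, each a list of 3 entries, a list of its own where there are three numbers: the opening, from 0 (shut) to 1 (fully open), then the shift along the tool's x, y, z in units of 60 mm (1.0 is 60 mm), then the turn, a rotation vector about the tool's x, y, z in units of 6 degrees (1.0 is 6 degrees). A call has 1 to 12 rows; each row shifts and turns the commanded pose from where the row before left it, along the tool's axes as they then stand; what a row does not reach is not made up. A row lasts 1/8 s, in which the tool goes at most 62.5 mm and 10.7 degrees, less where a joint would pass 70% of its speed; a pose out of reach is approached as far as the arm can. A call is refused whole if a number of a shift passes 1 or a number of a turn 1, either way. A call with a gripper value outside its range is refused whole. The fingers move at their own pace and stop on an object; "newtons" is the grip in N (left out, the last holds). Time passes only in rows, so rows that do not move let the fingers close. It gives the time, the measured TCP pose, the force and the opening at its end, in the units of the state.
- bot.get_obs(): the state, without advancing time (a new reading comes with each control period).
- viewer.camera(name): name is "side" or "top"; returns the picture (420x560x3 uint8, blue, green, red); there is no depth.
- viewer.calibration(name): a dict with "fx", "fy", "cx", "cy" (pixels), "T" (4x4, takes a point from camera to world coordinates). Camera axes: x right, y down, z forward; pixel columns grow to the right and rows downward; lengths in m; the calibration is good to about 2 mm. A picture is of the moment at which its call begins. calibration takes no time and is no camera call.
- bot.job_done(): hands the job in, once; it reports no verdict.
The state is a dict: "time": time; "q": joint angles; "qd": joint speeds; "joint_efforts": joint torques, N m; "ee_pos": TCP position; "tcp_rot": TCP orientation; "wrist_force": force on the tool from outside, world axes, zero at the start; "torque": the same for the moment, N m; "opening": finger opening in m.
Only numpy, scipy, OpenCV 4.12 (cv2) and the standard library are available. Lean on these libraries where they do the work, as an engineer would, in place of code of your own. Each camera call takes 0.05 s, during which the arm holds its last target.

## Working session

There is one attempt and no reset: what is moved stays moved. The work goes in short steps, Python scripts to look and compute and a tool call to move; the robot and the scene stay as the last step left them, time stands still between calls to the robot, and variables do not carry over. Pictures are saved under pics/ and viewed, and the job is handed in when it is done.

Besides the shell and the picture viewer there is one more tool, called after "Call:" by a JSON object that holds its "api" and its "payload". arm_command: Moves the arm, as the interface text tells. Its arguments: {"type":"object","properties":{"motion":{"type":"array"},"newtons":{"type":"number"}},"required":["motion"]}

```bash
mkdir -p pics; ls; python3 - <<'E'
from workcell import bot, viewer
import cv2,numpy as np
for n in("top","side"):
    cv2.imwrite(f"pics/{n}0.png",viewer.camera(n)); c=viewer.calibration(n); print(n,c["fx"],c["fy"],c["cx"],c["cy"]);print(np.round(c["T"],4))
o=bot.get_obs();print(o["time"],o["ee_pos"],o["tcp_rot"],o["opening"])
E
```

```text
pics
top 397.2355819795175 397.2355819795175 283.4213057582849 212.09086403305753
[[ 0.0277 -0.9844  0.1736  0.3897]
 [-0.9996 -0.0253  0.0161 -0.0363]
 [-0.0115 -0.174  -0.9847  1.0072]
 [ 0.      0.      0.      1.    ]]
side 406.6823054297079 406.6823054297079 275.37568262517306 208.20565817397318
[[-0.91   -0.2507  0.3303  0.2551]
 [-0.4147  0.5409 -0.7318  0.6419]
 [ 0.0048 -0.8029 -0.5961  0.6413]
 [ 0.      0.      0.      1.    ]]
0.1 [ 0.19357686 -0.51458235  0.23063779] [-1.79929235e+02  1.63931129e-03  2.06158184e+01] 0.08565738154343805
```

View pics/top0.png

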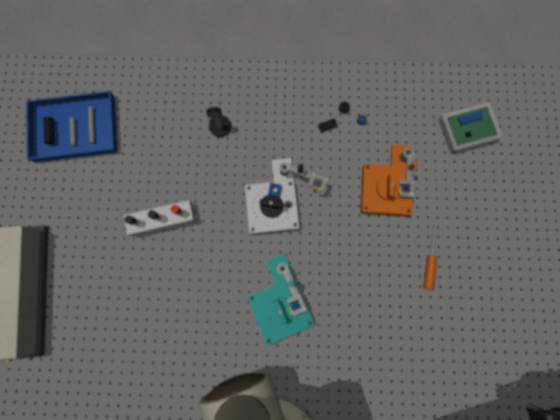

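View pics/side0.png

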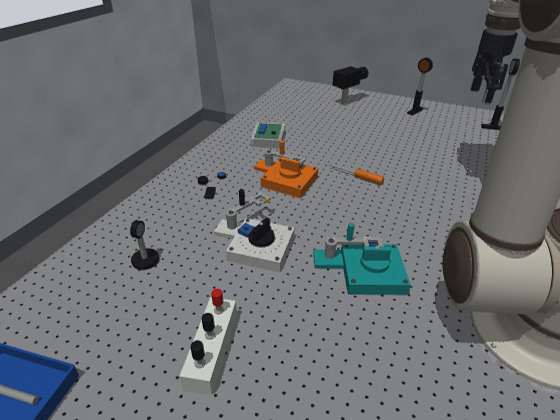

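The top view shows three mounts: aluminium at (272,205), orange at (388,190), and turquoise at (281,312). By the description, the aluminium one is mine. The pins in the rack are black at (130,219), black at (153,214) and red at (176,210), so the red one is the target. Next are close crops to check this.

```bash
python3 - <<'E'
import cv2,numpy as np
t=cv2.imread("pics/top0.png");s=cv2.imread("pics/side0.png")
cv2.imwrite("pics/c1.png",cv2.resize(t[145:245,230:340],None,fx=6,fy=6,interpolation=cv2.INTER_CUBIC)[:600])
cv2.imwrite("pics/c2.png",cv2.resize(s[175:275,205:315],None,fx=6,fy=6,interpolation=cv2.INTER_CUBIC)[:600])
cv2.imwrite("pics/c3.png",cv2.resize(t[190:245,115:205],None,fx=7,fy=7,interpolation=cv2.INTER_CUBIC))
E
```

```text
(no output)
```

View pics/c1.png

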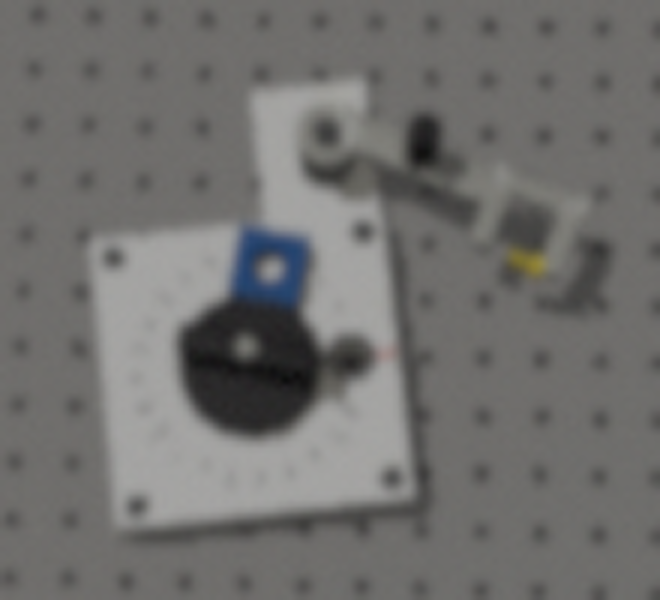

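View pics/c2.png

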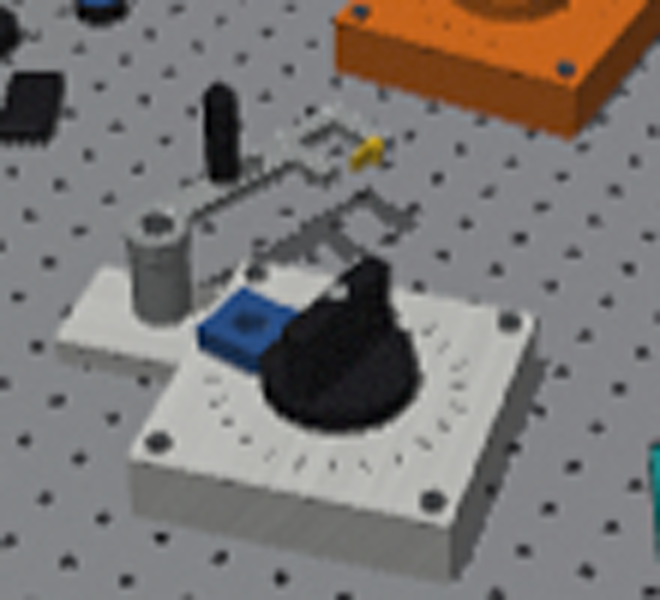

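View pics/c3.png

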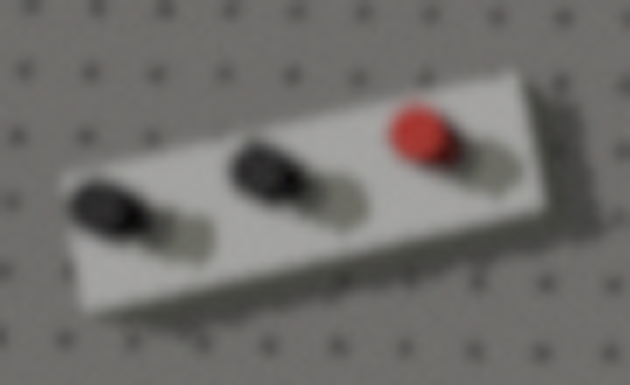

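The crops confirm the choices. On the aluminium mount, the lug hole is at (275,190), the collar disc at (272,206) and the dark base hole at about (288,204). The pivot is at (284,167), the peg at (300,168), and the hook mouth with the yellow latch at (317,185). The red pin is the rack's right-hand one. Now I'll measure them.

```bash
cat > h.py <<'E'
import cv2,numpy as np
from workcell import bot,viewer
C={n:viewer.calibration(n) for n in("top","side")}
def ray(n,p):
    c=C[n];T=c["T"];d=T[:3,:3]@np.array([(p[0]-c["cx"])/c["fx"],(p[1]-c["cy"])/c["fy"],1.]);return T[:3,3],d
def onz(n,p,z):
    o,d=ray(n,p);return o+d*(z-o[2])/d[2]
def tri(p,q):
    o1,d1=ray("top",p);o2,d2=ray("side",q);A=np.stack([d1,-d2],1)
    t=np.linalg.lstsq(A,o2-o1,rcond=None)[0];a=o1+d1*t[0];b=o2+d2*t[1];return (a+b)/2,np.linalg.norm(a-b)
def proj(n,P):
    c=C[n];v=np.linalg.inv(c["T"])@np.r_[P,1];return np.array([c["cx"]+c["fx"]*v[0]/v[2],c["cy"]+c["fy"]*v[1]/v[2]])
def blobs(m,roi,amin=4,w=None):
    x0,y0,x1,y1=roi;mm=np.zeros_like(m);mm[y0:y1,x0:x1]=m[y0:y1,x0:x1]
    k,l,s,c=cv2.connectedComponentsWithStats(mm.astype(np.uint8))
    return [(s[i,4],c[i].round(2),s[i,:4]) for i in range(1,k) if s[i,4]>=amin]
E
python3 - <<'E'
from h import *
t=cv2.imread("pics/top0.png");s=cv2.imread("pics/side0.png")
def hsv(i):return cv2.cvtColor(i,cv2.COLOR_BGR2HSV)
def red(i):h=hsv(i);return ((h[...,0]<6)|(h[...,0]>172))&(h[...,1]>150)&(h[...,2]>60)
def blue(i):h=hsv(i);return (abs(h[...,0].astype(int)-110)<12)&(h[...,1]>130)
def yel(i):h=hsv(i);return (abs(h[...,0].astype(int)-27)<6)&(h[...,1]>110)
def blk(i):return i.max(2)<60
for nm,i,R,M in(("top",t,(115,190,205,245),(235,150,340,245)),("side",s,(180,280,245,395),(205,175,315,275))):
    print(nm,"red",blobs(red(i),R)); print("blue",blobs(blue(i),M));print("yel",blobs(yel(i),M,2));print("blk",blobs(blk(i),M,6)); print("blkR",blobs(blk(i),R,6))
# white rack & base (top)
g=cv2.cvtColor(t,cv2.COLOR_BGR2GRAY)
for nm,R in(("rack",(115,190,205,245)),("base",(238,150,310,242))):
    m=np.zeros_like(g);x0,y0,x1,y1=R;m[y0:y1,x0:x1]=(g[y0:y1,x0:x1]>125)
    m=cv2.morphologyEx(m,cv2.MORPH_CLOSE,np.ones((5,5)) if nm=="rack" else np.ones((3,3)))
    cs,_=cv2.findContours(m,cv2.RETR_EXTERNAL,cv2.CHAIN_APPROX_NONE);c=max(cs,key=cv2.contourArea)
    print(nm,cv2.contourArea(c),cv2.approxPolyDP(c,3,True)[:,0].tolist(),cv2.minAreaRect(c))
E
```

```text
top red [(np.int32(37), array([175.22, 209.32]), array([172, 206,   8,   7], dtype=int32))]
blue [(np.int32(65), array([274.49, 189.38]), array([270, 184,  10,  12], dtype=int32))]
yel [(np.int32(14), array([317.36, 188.36]), array([315, 187,   5,   4], dtype=int32))]
blk [(np.int32(34), array([300.12, 168.62]), array([298, 165,   5,   8], dtype=int32)), (np.int32(353), array([271.56, 205.64]), array([261, 195,  23,  22], dtype=int32)), (np.int32(9), array([287.67, 204.89]), array([286, 204,   4,   3], dtype=int32))]
blkR [(np.int32(51), array([153.61, 214.96]), array([149, 212,  10,   7], dtype=int32)), (np.int32(56), array([130.93, 220.07]), array([126, 217,  11,   7], dtype=int32))]
side red [(np.int32(155), array([216.67, 296.96]), array([211, 289,  12,  18], dtype=int32))]
blue [(np.int32(7), array([221., 175.]), array([218, 175,   7,   1], dtype=int32)), (np.int32(127), array([245.28, 229.39]), array([238, 223,  17,  14], dtype=int32))]
yel [(np.int32(18), array([266.  , 199.94]), array([264, 198,   5,   5], dtype=int32))]
blk [(np.int32(22), array([221.77, 176.64]), array([218
[... 356 characters left out ...]
e=int32))]
blkR [(np.int32(189), array([207.63, 322.16]), array([202, 313,  13,  19], dtype=int32)), (np.int32(214), array([197.21, 350.34]), array([191, 341,  14,  20], dtype=int32))]
rack 1110.0 [[188, 200], [125, 214], [145, 222], [144, 227], [125, 223], [126, 233], [191, 219]] ((157.20504760742188, 216.7218780517578), (20.537168502807617, 68.13243103027344), 77.00537872314453)
base 1868.0 [[290, 158], [271, 161], [273, 181], [282, 185], [281, 198], [293, 203], [277, 218], [264, 216], [258, 205], [269, 182], [245, 185], [249, 232], [298, 226], [293, 180], [279, 173], [282, 163], [294, 169]] ((270.631103515625, 195.03433227539062), (71.08843231201172, 51.54490661621094), 84.68545532226562)
```

```bash
python3 - <<'E'
from h import *
f=lambda x,y,x0=230,y0=145:(x0+(x+.5)/6-.5,y0+(y+.5)/6-.5)
g=lambda x,y:f(x,y,205,175)
P=lambda n,v:print(n,np.round(v,4))
t=cv2.imread("pics/top0.png");gr=255-cv2.cvtColor(t,cv2.COLOR_BGR2GRAY).astype(float)
def cen(u,v,r,img):
    w=img[v-r:v+r+1,u-r:u+r+1];w=np.clip(w-np.percentile(w,40),0,None);yy,xx=np.mgrid[v-r:v+r+1,u-r:u+r+1];return (xx*w).sum()/w.sum(),(yy*w).sum()/w.sum()
bh=cen(288,204,2,gr);print(bh);P("basehole top",onz("top",bh,.03));P("bh2",onz("top",f(350,355),.03))
for n,p in dict(TL=(90,237),BL=(118,530),BR=(415,498)).items():P(n,onz("top",f(*p),.03))
for n,p in dict(s1=(113,258),s2=(363,231),s3=(392,478),s4=(137,506)).items():P("top "+n,onz("top",f(*p),.03))
for n,p in dict(s2=(256,272),s3=(509,321),s4=(432,500),s1=(159,441)).items():P("side "+n,onz("side",g(*p),.03))
P("lughole top",onz("top",f(269,268),.042));P("side",onz("side",g(252,322),.042))
P("pivot top",onz("top",f(325,132),.06));P("pivot side .06",onz("side",g(157,222),.06)); print(tri(f(325,132),g(157,222)))
P("peg",tri((300.12,168.62),(241.42,196.8))[0]);
P("pegtop side",onz("side",g(218,90),.097));P("peg top",onz("top",f(425,122),.097))
P("latch",tri((317.36,188.36),(266,199.94))[0])
P("red tri",tri((175.22,209.32),(216.67,296.96))[0]);P("red top z.09",onz("top",(174.6,208.9),.091))
P("collar disc .042",onz("top",f(255,367),.042))
for p in((188,200),(125,214),(126,233),(191,219)):P("rack",onz("top",p,.042))
E
```

```text
(np.float64(287.5897435897436), np.float64(204.88717948717948))
basehole top [ 0.5806 -0.0303  0.03  ]
bh2 [ 0.5835 -0.031   0.03  ]
TL [0.6315 0.08   0.03  ]
BL [0.5074 0.0629 0.03  ]
BR [ 0.5239 -0.0594  0.03  ]
top s1 [0.6226 0.0699 0.03  ]
top s2 [ 0.6369 -0.0351  0.03  ]
top s3 [ 0.532  -0.0497  0.03  ]
top s4 [0.5176 0.0554 0.03  ]
side s2 [ 0.6359 -0.0364  0.03  ]
side s3 [ 0.5309 -0.0507  0.03  ]
side s4 [0.5166 0.0547 0.03  ]
side s1 [0.6215 0.0684 0.03  ]
lughole top [0.6171 0.0035 0.042 ]
side [0.6154 0.0052 0.042 ]
pivot top [ 0.6709 -0.0185  0.06  ]
pivot side .06 [ 0.6675 -0.015   0.06  ]
(array([ 0.67092191, -0.01872982,  0.05667495]), np.float64(0.00191015341727521))
peg [ 0.6617 -0.0586  0.0768]
pegtop side [ 0.6624 -0.0596  0.097 ]
peg top [ 0.665  -0.0586  0.097 ]
latch [ 0.6184 -0.103   0.0521]
red tri [0.5531 0.2372 0.0771]
red top z.09 [0.5523 0.2349 0.091 ]
collar disc .042 [0.5751 0.008  0.042 ]
rack [0.5843 0.2177 0.042 ]
rack [0.545  0.3716 0.042 ]
rack [0.4978 0.3646 0.042 ]
rack [0.5367 0.2069 0.042 ]
```

```bash
cat > plan.py <<'E'
from h import *
from scipy.spatial.transform import Rotation as R
def plan(tp,tyaw,n,grip,q=None,start=None):
    o=bot.get_obs();p=np.array(o["ee_pos"]) if start is None else np.array(start[0]);rot=R.from_euler("xyz",o["tcp_rot"] if start is None else start[1],degrees=True)
    tr=R.from_euler("xyz",[180,0,tyaw],degrees=True)
    out=[]
    for k in range(n,0,-1):
        s=rot.inv().apply((np.array(tp)-p)/k)/.06
        w=(rot.inv()*tr).as_rotvec(degrees=True)/k/6
        s=s.round(2)+0.;w=w.round(2)+0.
        out.append([grip,s.tolist(),w.tolist()])
        p=p+rot.apply(s*.06);rot=rot*R.from_rotvec(w*6,degrees=True)
    print(str(out).replace(" ",""));print("end",p.round(4),rot.as_euler("xyz",degrees=True).round(2));return p,rot
def st():
    o=bot.get_obs();print(round(o["time"],2),np.round(o["ee_pos"],4),np.round(o["tcp_rot"],2),"q",np.round(o["q"],1),"F",np.round(o["wrist_force"],1),"T",np.round(o["torque"],2),"op",round(o["opening"],4))
E
python3 -c "
from plan import *
plan([.5768,.0096,.16],82.4,12,.5)"
```

```text
[[0.5,[0.75,-0.49,0.1],[0.0,0.0,-0.86]],[0.5,[0.8,-0.42,0.1],[0.0,0.0,-0.86]],[0.5,[0.83,-0.35,0.1],[0.0,0.0,-0.86]],[0.5,[0.86,-0.28,0.1],[0.0,0.0,-0.86]],[0.5,[0.88,-0.2,0.1],[0.0,0.0,-0.86]],[0.5,[0.89,-0.12,0.1],[0.0,0.0,-0.86]],[0.5,[0.9,-0.03,0.1],[0.0,0.0,-0.86]],[0.5,[0.9,0.05,0.1],[0.0,0.0,-0.86]],[0.5,[0.89,0.13,0.1],[0.0,0.0,-0.85]],[0.5,[0.88,0.2,0.09],[0.0,0.0,-0.86]],[0.5,[0.86,0.28,0.1],[0.0,0.0,-0.85]],[0.5,[0.83,0.36,0.09],[-0.01,-0.01,-0.86]]]
end [0.5765 0.0095 0.1603] [179.98   0.    82.42]
```

Call:
{"api": "arm_command", "payload": {"motion": [[0.5,[0.75,-0.49,0.1],[0,0,-0.86]],[0.5,[0.8,-0.42,0.1],[0,0,-0.86]],[0.5,[0.83,-0.35,0.1],[0,0,-0.86]],[0.5,[0.86,-0.28,0.1],[0,0,-0.86]],[0.5,[0.88,-0.2,0.1],[0,0,-0.86]],[0.5,[0.89,-0.12,0.1],[0,0,-0.86]],[0.5,[0.9,-0.03,0.1],[0,0,-0.86]],[0.5,[0.9,0.05,0.1],[0,0,-0.86]],[0.5,[0.89,0.13,0.1],[0,0,-0.85]],[0.5,[0.88,0.2,0.09],[0,0,-0.86]],[0.5,[0.86,0.28,0.1],[0,0,-0.85]],[0.5,[0.83,0.36,0.09],[0,0,-0.86]]], "newtons": 25}}

```text
time: 1.6
ee_pos: [0.5773, 0.0109, 0.1599]
tcp_rot: [-180.0, 0.0, 82.6]
wrist_force: [1.6, -0.3, 0.1]
opening: 0.0424
```

```bash
python3 -c "
from plan import *
st();plan([.5768,.0096,.052],82.4,3,.5)"
```

```text
1.6 [0.5773 0.0109 0.1599] [-1.7997e+02  1.0000e-02  8.2590e+01] q [ 1.1  7.9  5.4 87.5 -0.  98.5] F [ 1.6 -0.3  0.1] T [-0.06  0.04 -0.05] op 0.0424
[[0.5,[-0.01,0.0,0.6],[0.0,0.0,0.01]],[0.5,[-0.01,0.0,0.6],[0.0,0.0,0.01]],[0.5,[0.0,0.0,0.6],[0.0,0.0,0.01]]]
end [0.5771 0.0097 0.0519] [-1.7997e+02  1.0000e-02  8.2410e+01]
```

Call:
{"api": "arm_command", "payload": {"motion": [[0.5,[-0.01,0,0.6],[0,0,0.01]],[0.5,[-0.01,0,0.6],[0,0,0.01]],[0.5,[0,0,0.6],[0,0,0.01]],[0,[0,0,0],[0,0,0]],[0,[0,0,0],[0,0,0]],[0,[0,0,0],[0,0,0]],[0,[0,0,0],[0,0,0]]]}}

```text
time: 2.48
ee_pos: [0.5751, 0.0081, 0.0529]
tcp_rot: [-179.8, 0.0, 82.2]
wrist_force: [-7.0, -0.2, -6.1]
opening: 0.0115
```

```bash
python3 -c "
from plan import *
st()"
```

```text
2.48 [0.5751 0.0081 0.0529] [-1.7983e+02  2.0000e-02  8.2240e+01] q [ 0.8  8.9 -5.4 75.9  0.  98.6] F [-7.  -0.2 -6.1] T [0.06 1.24 0.08] op 0.0115
```

Call:
{"api": "arm_command", "payload": {"motion": [[0,[0,-0.03,0],[0,0,1]],[0,[0,0,0],[0,0,1]],[0,[0,0,0],[0,0,1]],[0,[0,0,0],[0,0,1]],[0,[0,0,0],[0,0,1]],[0,[0,0,0],[0,0,1]],[0,[0,0,0],[0,0,1]],[0,[0,0,0],[0,0,1]],[0,[0,0,0],[0,0,1]],[0,[0,0,0],[0,0,1]],[0,[0,0,0],[0,0,1]],[0,[0,0,0],[0,0,1]]]}}

```text
time: 3.98
ee_pos: [0.5721, 0.0107, 0.0529]
tcp_rot: [-179.7, 0.3, 10.2]
wrist_force: [-14.1, 14.4, -3.1]
opening: 0.0115
```

Call:
{"api": "arm_command", "payload": {"motion": [[0,[0,0,0],[0,0,0.45]],[0,[0,0,0],[0,0,0]],[0,[0,0,0],[0,0,0]]]}}

```text
time: 4.35
ee_pos: [0.5721, 0.0108, 0.0529]
tcp_rot: [-179.7, 0.3, 7.7]
wrist_force: [-13.9, 14.3, -2.4]
opening: 0.0114
```

```bash
python3 -c "
from plan import *
st()
cv2.imwrite('pics/side1.png',viewer.camera('side'));cv2.imwrite('pics/top1.png',viewer.camera('top'))
s=cv2.imread('pics/side1.png');t=cv2.imread('pics/top1.png')
a=cv2.resize(s[175:275,205:315],None,fx=3.6,fy=5,interpolation=cv2.INTER_CUBIC);b=cv2.resize(t[145:245,230:340],None,fx=3.6,fy=5,interpolation=cv2.INTER_CUBIC)
cv2.imwrite('pics/c4.png',np.hstack([a,b]))"
```

```text
4.35 [0.5721 0.0108 0.0529] [-179.68    0.27    7.65] q [  0.9   8.6  -5.7  76.    0.3 173.3] F [-13.9  14.3  -2.4] T [2.68 2.6  0.05] op 0.0114
```

View pics/c4.png

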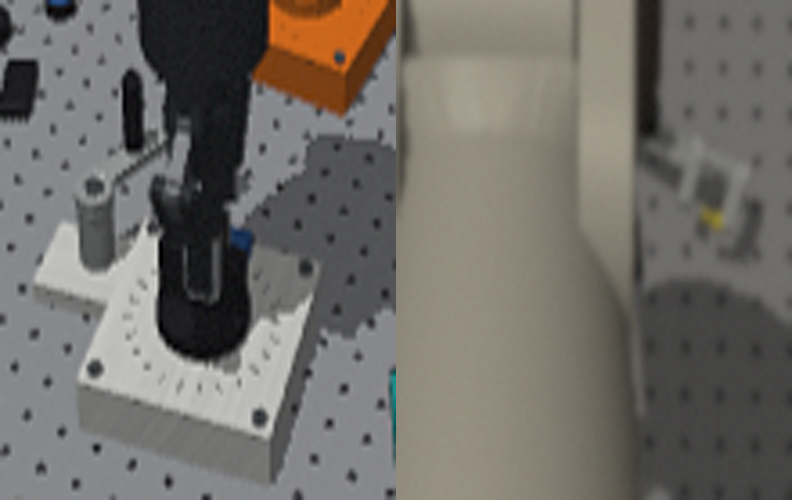

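Call:
{"api": "arm_command", "payload": {"motion": [[0.5,[0,0,0],[0,0,0]],[0.5,[0,0,0],[0,0,0]],[0.5,[0,0,-0.5],[0,0,0]],[0.5,[0,0,-0.8],[0,0,0]],[0.5,[0,0,-0.7],[0,0,0]]]}}

```text
time: 5.08
ee_pos: [0.5751, 0.0079, 0.1754]
tcp_rot: [180.0, -0.1, 7.5]
wrist_force: [0.8, 0.4, -0.0]
opening: 0.0424
```

```bash
python3 -c "
from plan import *
st();plan([.5525,.236,.17],97,16,.5)"
```

```text
5.08 [0.5751 0.0079 0.1754] [ 1.7997e+02 -1.4000e-01  7.5100e+00] q [  0.8   7.5   6.6  89.   -0.  173.3] F [ 0.8  0.4 -0. ] T [ 0.02 -0.1   0.01] op 0.0424
[[0.5,[0.01,-0.24,0.01],[0.0,0.0,-0.93]],[0.5,[0.03,-0.24,0.01],[0.0,0.0,-0.93]],[0.5,[0.05,-0.23,0.0],[0.0,0.0,-0.93]],[0.5,[0.08,-0.23,0.01],[0.0,0.0,-0.93]],[0.5,[0.1,-0.22,0.0],[0.0,0.0,-0.93]],[0.5,[0.12,-0.21,0.01],[0.0,0.0,-0.93]],[0.5,[0.14,-0.19,0.0],[0.0,0.0,-0.93]],[0.5,[0.16,-0.18,0.01],[0.0,0.0,-0.93]],[0.5,[0.17,-0.16,0.0],[0.0,0.0,-0.93]],[0.5,[0.19,-0.15,0.01],[0.0,0.0,-0.94]],[0.5,[0.2,-0.13,0.0],[0.0,0.0,-0.93]],[0.5,[0.21,-0.11,0.01],[0.0,0.0,-0.94]],[0.5,[0.22,-0.09,0.0],[0.01,0.0,-0.93]],[0.5,[0.23,-0.06,0.01],[0.0,0.0,-0.94]],[0.5,[0.23,-0.04,0.0],[0.01,0.0,-0.93]],[0.5,[0.24,-0.02,0.01],[0.0,0.0,-0.94]]]
end [0.5524 0.2361 0.1699] [179.98   0.    97.03]
```

Call:
{"api": "arm_command", "payload": {"motion": [[0.5,[0.01,-0.24,0.01],[0,0,-0.93]],[0.5,[0.03,-0.24,0.01],[0,0,-0.93]],[0.5,[0.05,-0.23,0],[0,0,-0.93]],[0.5,[0.08,-0.23,0.01],[0,0,-0.93]],[0.5,[0.1,-0.22,0],[0,0,-0.93]],[0.5,[0.12,-0.21,0.01],[0,0,-0.93]],[0.5,[0.14,-0.19,0],[0,0,-0.93]],[0.5,[0.16,-0.18,0.01],[0,0,-0.93]],[0.5,[0.17,-0.16,0],[0,0,-0.93]],[0.5,[0.19,-0.15,0.01],[0,0,-0.94]],[0.5,[0.2,-0.13,0],[0,0,-0.93]],[0.5,[0.21,-0.11,0.01],[0,0,-0.94]]]}}

```text
time: 6.58
ee_pos: [0.5583, 0.1801, 0.1696]
tcp_rot: [179.9, -0.1, 74.8]
wrist_force: [0.1, 0.5, 1.1]
opening: 0.0426
```

Call:
{"api": "arm_command", "payload": {"motion": [[0.5,[0.22,-0.09,0],[0,0,-0.93]],[0.5,[0.23,-0.06,0.01],[0,0,-0.94]],[0.5,[0.23,-0.04,0],[0,0,-0.93]],[0.5,[0.24,-0.02,0.01],[0,0,-0.94]],[0.5,[0,0,0],[0,0,0]]]}}

```text
time: 7.2
ee_pos: [0.5522, 0.237, 0.168]
tcp_rot: [179.9, -0.0, 97.1]
wrist_force: [0.4, -0.7, -0.8]
opening: 0.0424
```

```bash
python3 -c "
from plan import *
st()
cv2.imwrite('pics/side2.png',viewer.camera('side'));cv2.imwrite('pics/top2.png',viewer.camera('top'))
s=cv2.imread('pics/side2.png');t=cv2.imread('pics/top2.png')
cv2.imwrite('pics/c5.png',cv2.resize(s[185:275,215:315],None,fx=6,fy=6,interpolation=cv2.INTER_CUBIC));cv2.imwrite('pics/c6.png',cv2.resize(t[150:240,230:340],None,fx=6,fy=6,interpolation=cv2.INTER_CUBIC))
cv2.imwrite('pics/c7.png',cv2.resize(s[190:390,150:280],None,fx=3,fy=3,interpolation=cv2.INTER_CUBIC))"
```

```text
7.2 [0.5522 0.237  0.168 ] [ 1.7992e+02 -2.0000e-02  9.7060e+01] q [ 23.2  11.1   9.9  88.7  -0.  106.2] F [ 0.4 -0.7 -0.8] T [-0.01 -0.04 -0.06] op 0.0424
```

View pics/c5.png

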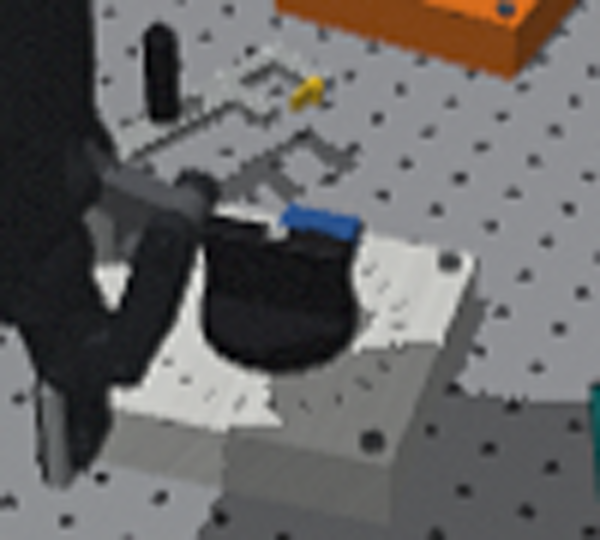

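View pics/c6.png

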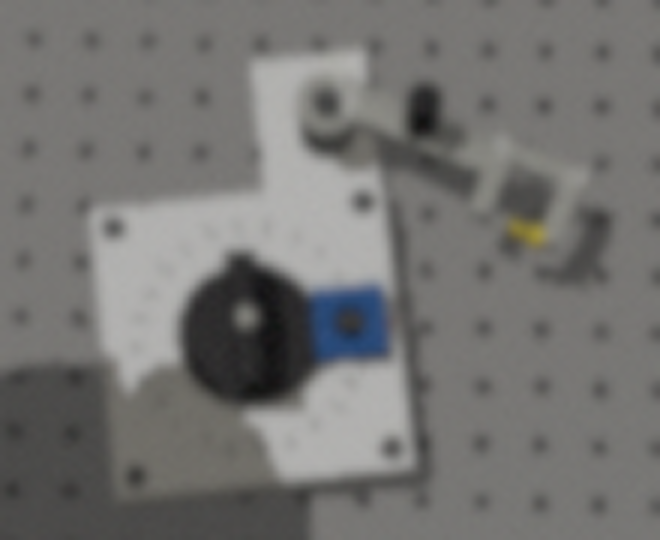

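View pics/c7.png

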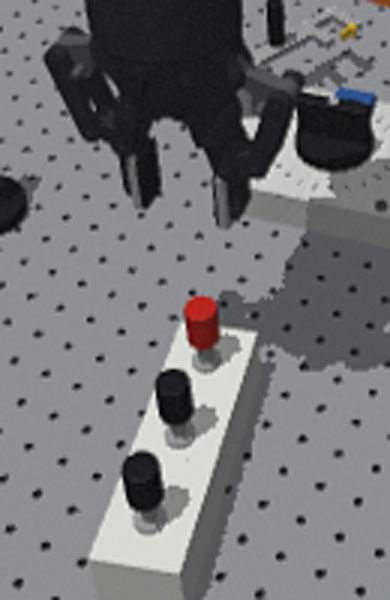

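```bash
python3 - <<'E'
from plan import *
f=lambda x,y:(230+(x+.5)/6-.5,150+(y+.5)/6-.5)
t=cv2.imread("pics/top2.png");h=cv2.cvtColor(t,cv2.COLOR_BGR2HSV)
m=(abs(h[...,0].astype(int)-110)<14)&(h[...,1]>90)
for a,c,b in blobs(m,(270,185,305,220)):print(a,c,b)
mm=np.zeros(m.shape,np.uint8);mm[185:220,270:305]=m[185:220,270:305]
c=max(cv2.findContours(mm,0,1)[0],key=cv2.contourArea);print(cv2.minAreaRect(c))
L=onz("top",f(350.5,322),.042);print("lug",L)
S=[onz("top",f(*p),.03) for p in((113,228),(363,201),(392,448),(137,476))];c=np.mean(S,0);print("centre",c)
d=L-c;print("angle rel mount",np.degrees(np.arctan2(d[1],d[0]))-7.7+90,np.hypot(*d[:2]))
# red pin close
for n in("top","side"):
    i=cv2.imread(f"pics/{n}2.png" if n=="side" else "pics/top0.png");h=cv2.cvtColor(i,cv2.COLOR_BGR2HSV)
    m=((h[...,0]<8)|(h[...,0]>170))&(h[...,1]>110)&(h[...,2]>50)
    print(n,[ (a,c,b) for a,c,b in blobs(m,(115,190,205,245) if n=="top" else(180,270,245,395))])
for p in((.5531,.2372),(.5523,.2349),(.5545,.236)):
  for z in(.063,.091):print(p,z,proj("top",[*p,z]).round(1),proj("side",[*p,z]).round(1))
E
```

```text
120 [287.21 203.58] [281 198  13  12]
((287.2538757324219, 203.5308074951172), (10.294882774353027, 12.279438018798828), 82.87498474121094)
lug [ 0.5823744  -0.03125801  0.042     ]
centre [0.57728861 0.01011147 0.03      ]
angle rel mount -0.691468150286326 0.04168091687900748
top [(np.int32(51), array([175.02, 209.16]), array([171, 206,   9,   7], dtype=int32))]
side [(np.int32(170), array([216.98, 297.06]), array([211, 289,  12,  18], dtype=int32))]
(0.5531, 0.2372) 0.063 [176.9 210.6] [217.  302.1]
(0.5531, 0.2372) 0.091 [173.6 208.5] [215.7 291.6]
(0.5523, 0.2349) 0.063 [177.8 211. ] [218.  301.3]
(0.5523, 0.2349) 0.091 [174.6 208.9] [216.8 290.9]
(0.5545, 0.236) 0.063 [177.5 210.1] [216.7 301.4]
(0.5545, 0.236) 0.091 [174.2 208. ] [215.4 290.9]
```

```bash
python3 -c "
from plan import *
plan([.553,.2365,.059],97,3,.5)"
```

```text
[[0.5,[0.0,0.0,0.6],[0.0,0.0,0.0]],[0.5,[0.0,0.01,0.61],[0.0,0.0,-0.01]],[0.5,[0.0,0.0,0.6],[0.01,0.0,0.0]]]
end [0.5529 0.2362 0.0591] [-179.99    0.     96.99]
```

Call:
{"api": "arm_command", "payload": {"motion": [[0.5,[0,0,0.6],[0,0,0]],[0.5,[0,0.01,0.6],[0,0,0]],[0.5,[0,0,0.6],[0,0,0]],[0.5,[0,0,0],[0,0,0]],[0,[0,0,0],[0,0,0]],[0,[0,0,0],[0,0,0]],[0,[0,0,0],[0,0,0]]], "newtons": 40}}

```text
time: 8.18
ee_pos: [0.5535, 0.2368, 0.0613]
tcp_rot: [179.8, -0.0, 97.0]
wrist_force: [-0.4, -1.3, 6.3]
opening: 0.0189
```

```bash
python3 -c "
from plan import *
st()"
```

```text
8.18 [0.5535 0.2368 0.0613] [ 1.7982e+02 -3.0000e-02  9.7040e+01] q [ 23.2  11.9  -0.9  76.9  -0.  106.1] F [-0.4 -1.3  6.3] T [-0.29  0.14  0.01] op 0.0189
```

Call:
{"api": "arm_command", "payload": {"motion": [[0,[0,0,-0.3],[0,0,0]],[0,[0,0,-0.6],[0,0,0]],[0,[0,0,-0.6],[0,0,0]],[0,[0,0,-0.3],[0,0,0]],[0,[0,0,0],[0,0,0]]]}}

```text
time: 8.8
ee_pos: [0.5531, 0.2369, 0.1686]
tcp_rot: [179.9, -0.0, 97.1]
wrist_force: [0.7, 1.3, -2.0]
opening: 0.0193
```

```bash
python3 -c "
from plan import *
st();plan([.582,-.031,.165],97.7,8,0)
s=viewer.camera('side');cv2.imwrite('pics/side3.png',s)
cv2.imwrite('pics/c8.png',cv2.resize(s[200:330,170:280],None,fx=4.5,fy=4.5,interpolation=cv2.INTER_CUBIC))"
```

```text
8.8 [0.5531 0.2369 0.1686] [ 1.7986e+02 -4.0000e-02  9.7060e+01] q [ 23.2  11.1  10.   88.7   0.  106.1] F [ 0.7  1.3 -2. ] T [ 0.04 -0.03  0.02] op 0.0193
[[0,[-0.56,-0.01,0.01],[0.0,0.0,-0.01]],[0,[-0.56,-0.01,0.01],[0.0,0.0,-0.01]],[0,[-0.56,-0.01,0.01],[0.0,0.0,-0.01]],[0,[-0.56,-0.01,0.01],[0.0,0.0,-0.02]],[0,[-0.56,-0.01,0.0],[0.01,0.0,-0.01]],[0,[-0.56,-0.01,0.01],[0.0,0.0,-0.02]],[0,[-0.57,-0.01,0.0],[0.01,0.0,-0.01]],[0,[-0.56,-0.02,0.01],[0.0,-0.01,-0.02]]]
end [ 0.582  -0.031   0.1648] [1.7998e+02 2.0000e-02 9.7720e+01]
```

View pics/c8.png

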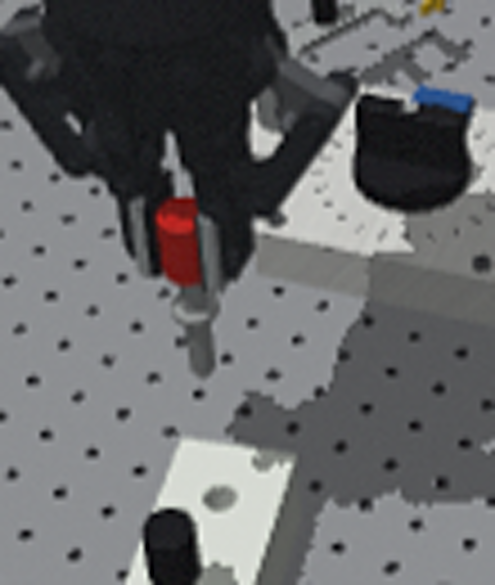

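The pin is held upright, with its tip at side pixel (215,282). I'll carry it over to the hole.

Call:
{"api": "arm_command", "payload": {"motion": [[0,[-0.56,-0.01,0.01],[0,0,-0.01]],[0,[-0.56,-0.01,0.01],[0,0,-0.01]],[0,[-0.56,-0.01,0.01],[0,0,-0.01]],[0,[-0.56,-0.01,0.01],[0,0,-0.02]],[0,[-0.56,-0.01,0],[0,0,-0.01]],[0,[-0.56,-0.01,0.01],[0,0,-0.02]],[0,[-0.57,-0.01,0],[0,0,-0.01]],[0,[-0.56,-0.02,0.01],[0,0,-0.02]],[0,[0,0,0],[0,0,0]],[0,[0,0,0],[0,0,0]]]}}

```text
time: 10.1
ee_pos: [0.5809, -0.031, 0.1622]
tcp_rot: [-179.9, -0.0, 97.7]
wrist_force: [-0.4, -0.5, -0.4]
opening: 0.0188
```

```bash
python3 -c "
from plan import *
st()
s=viewer.camera('side');cv2.imwrite('pics/side4.png',s);t=viewer.camera('top');cv2.imwrite('pics/top4.png',t)
cv2.imwrite('pics/c9.png',cv2.resize(s[150:260,210:320],None,fx=5.4,fy=5.4,interpolation=cv2.INTER_CUBIC))
for z in(.1,.105,.11,.115):print(z,proj('side',[.5818,-.0313,z]).round(1))
print('hole',proj('side',[.5818,-.0313,.042]))"
```

```text
10.1 [ 0.5809 -0.031   0.1622] [-1.7989e+02 -3.0000e-02  9.7700e+01] q [-3.1  8.6  6.4 87.9  0.  79.2] F [-0.4 -0.5 -0.4] T [-0.01  0.02  0.02] op 0.0188
0.1 [266.2 203.2]
0.105 [266.2 201.4]
0.11 [266.2 199.6]
0.115 [266.2 197.8]
hole [266.44033374 223.11641769]
```

View pics/c9.png

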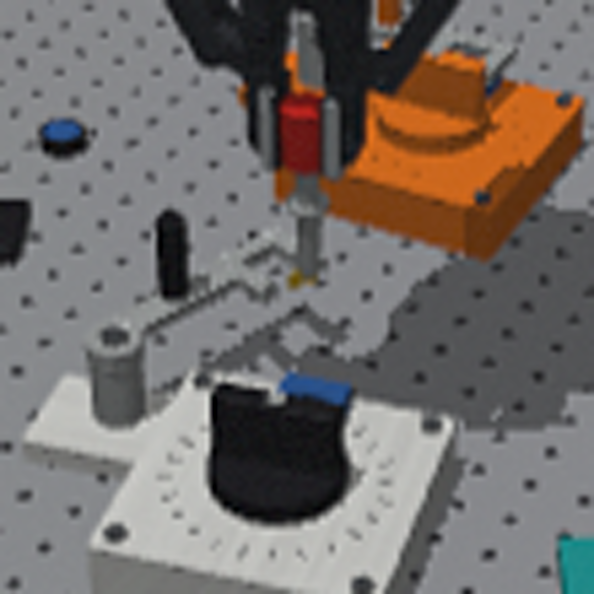

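```bash
python3 - <<'E'
from plan import *
s=cv2.imread("pics/side4.png");h=cv2.cvtColor(s,cv2.COLOR_BGR2HSV)
m=((h[...,0]<8)|(h[...,0]>170))&(h[...,1]>110)&(h[...,2]>40)
for r in range(166,184):
    x=np.where(m[r,250:285])[0]+250;print(r,x.min() if len(x) else None,x.max() if len(x) else None,end="; ")
print()
for r in range(182,204):print(r,s[r,256:280].max(1))
for z in(.170,.142,.107):print(z,proj("side",[.5809,-.031,z]).round(1))
E
```

```text
166 None None; 167 263 267; 168 262 269; 169 261 268; 170 261 277; 171 262 269; 172 262 268; 173 262 268; 174 262 268; 175 262 269; 176 262 268; 177 262 276; 178 262 268; 179 262 268; 180 262 268; 181 264 268; 182 None None; 183 None None; 
182 [ 98  94 142 143 134 127 126 123 101  75  84  80  75  76  82  91  79  96
 146 171 171 190 193 201]
183 [142 141 143 141 133 124 124 124 105  74  79  77  73 112 116  93  97 116
 121 100 102 121 139 174]
184 [140 139 140 142 131 124 123 124 103  74  75  76  73 111 129 125 126 124
 124 125 123 122 121 118]
185 [140 139 140 140 133 123 124 117  90  77  76  74  74  97 120 125 125 123
 123 124 124 122 123 123]
186 [140 141 139 140 134 127 122  96 101  88  85  74  72  84  95 123 124 123
 124 123 124 123 123 125]
187 [140 139 140 141 127 121 128 103 135 103  93  86  73  84  85 114 126 125
 125 123 123 123 124 124]
188 [139 140 140 137  88  91 146 117 140 135 115 122  91  86  83 113 125 122
 123 123 122 124 124 123]
189 [140 140 140 139 119 106 141 120 108 123 124 121 105  90 109 128 124 124
 123 124 123 124 123 124]
190 [139 140 142 141 141 142 142 14
[... 765 characters left out ...]
23 140 141 139 139 140]
198 [ 74  81 100 112 147 136 117 106  90  82  86  81  71  75  90 142 119 107
 143 141 139 141 140 140]
199 [108 122 145 143 121 100 135 123 110  83  84  82  72  79 100 143 143 143
 141 140 139 140 139 142]
200 [145 144 148 130  86  84 127 134 125  96  79  78  80 121 125 143 140 141
 139 139 140 140 139 140]
201 [151 146 159 129 136 147 141 114 104 101  87  89  89 128 132 141 140 140
 140 140 140 140 141 141]
202 [146 145 146 131  97 134 141 114  98 109 122 132  91  67 107 141 141 140
 139 139 140 140 141 140]
203 [ 82 124 137  82  75 105 142 122 113 128 148 144 124 126 143 140 141 140
 139 141 140 128 126 143]
0.17 [266.3 177.2]
0.142 [266.4 187.9]
0.107 [266.5 200.8]
```

Call:
{"api": "arm_command", "payload": {"motion": [[0,[0,0.01,0.35],[0,0,0]],[0,[0,0,0.35],[0,0,0]],[0,[0,0,0.3],[0,0,0]],[0,[0,0,0],[0,0,0]]]}}

```text
time: 10.7
ee_pos: [0.5811, -0.0307, 0.102]
tcp_rot: [-179.9, -0.0, 97.8]
wrist_force: [1.0, 0.7, 0.4]
opening: 0.0188
```

```bash
python3 -c "
from plan import *
st()
s=viewer.camera('side');cv2.imwrite('pics/side5.png',s)
cv2.imwrite('pics/c10.png',cv2.resize(s[170:260,210:320],None,fx=6,fy=6,interpolation=cv2.INTER_CUBIC))"
```

```text
10.7 [ 0.5811 -0.0307  0.102 ] [-1.7985e+02 -3.0000e-02  9.7760e+01] q [-3.   8.9  0.1 81.3  0.  79.2] F [1.  0.7 0.4] T [ 0.02 -0.02 -0.02] op 0.0188
```

View pics/c10.png

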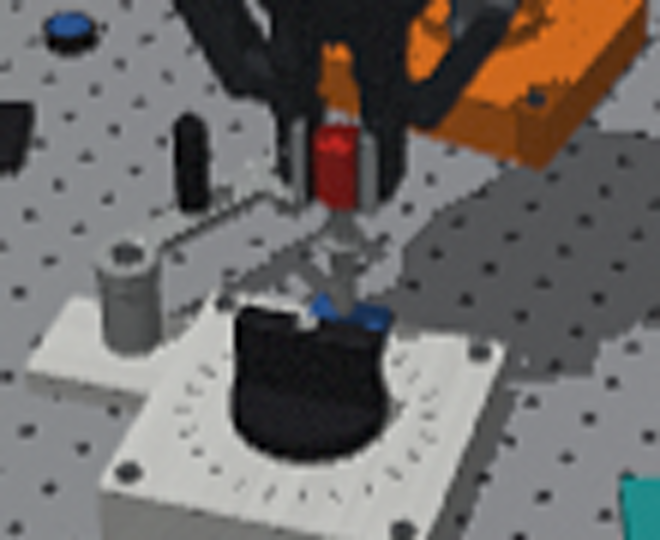

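Call:
{"api": "arm_command", "payload": {"motion": [[0,[0,0,0.1],[0,0,0]],[0,[0,0,0.1],[0,0,0]],[0,[0,0,0],[0,0,0]]]}}

```text
time: 11.12
ee_pos: [0.5818, -0.0313, 0.0911]
tcp_rot: [-180.0, -0.0, 97.7]
wrist_force: [0.7, -0.5, -0.2]
opening: 0.0186
```

Call:
{"api": "arm_command", "payload": {"motion": [[0,[0,0,0.12],[0,0,0]],[0,[0,0,0.12],[0,0,0]],[0,[0,0,0],[0,0,0]]]}}

```text
time: 11.5
ee_pos: [0.5815, -0.0313, 0.0762]
tcp_rot: [-179.9, -0.0, 97.7]
wrist_force: [-0.1, -0.3, -1.2]
opening: 0.0189
```

Call:
{"api": "arm_command", "payload": {"motion": [[0,[0,0,0.12],[0,0,0]],[0,[0,0,0.1],[0,0,0]],[0,[0,0,0.05],[0,0,0]],[0,[0,0,0],[0,0,0]]]}}

```text
time: 12.0
ee_pos: [0.5822, -0.0312, 0.0613]
tcp_rot: [180.0, -0.0, 97.7]
wrist_force: [-0.6, 0.3, 2.3]
opening: 0.0189
```

```bash
python3 -c "
from plan import *
st()
s=viewer.camera('side');cv2.imwrite('pics/side6.png',s)
cv2.imwrite('pics/c11.png',cv2.resize(s[170:260,210:320],None,fx=6,fy=6,interpolation=cv2.INTER_CUBIC))"
```

```text
12.0 [ 0.5822 -0.0312  0.0613] [179.96  -0.    97.72] q [-3.1  9.5 -3.7 76.7  0.  79.2] F [-0.6  0.3  2.3] T [0.02 0.08 0.05] op 0.0189
```

View pics/c11.png

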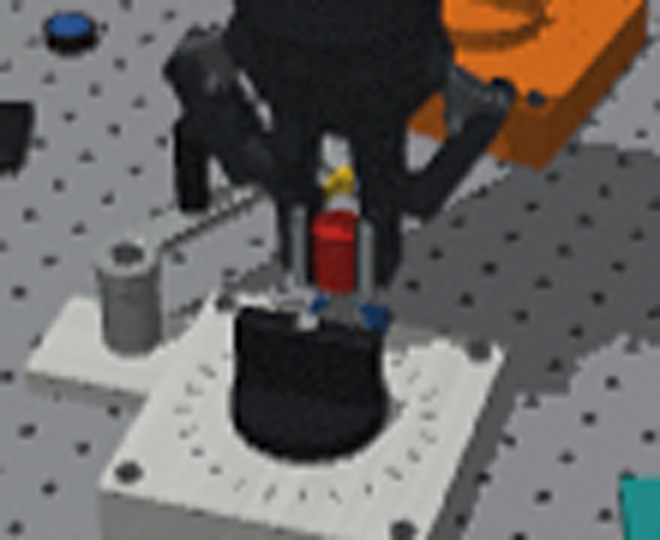

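Call:
{"api": "arm_command", "payload": {"motion": [[0,[0,0,0.03],[0,0,0]],[0,[0,0,0],[0,0,0]],[0.4,[0,0,0],[0,0,0]],[0.4,[0,0,0],[0,0,0]],[0.4,[0,0,0],[0,0,0]],[0.4,[0,0,-0.4],[0,0,0]],[0.4,[0,0,-0.7],[0,0,0]],[0.4,[0,0,-0.7],[0,0,0]],[0.4,[0,0,0],[0,0,0]]]}}

```text
time: 13.18
ee_pos: [0.5834, -0.0313, 0.1706]
tcp_rot: [179.7, 0.1, 97.7]
wrist_force: [-0.6, 0.9, 0.2]
opening: 0.0344
```

```bash
python3 -c "
from plan import *
st()
s=viewer.camera('side');cv2.imwrite('pics/side7.png',s)
cv2.imwrite('pics/c12.png',cv2.resize(s[170:260,210:320],None,fx=6,fy=6,interpolation=cv2.INTER_CUBIC))
plan([.662,-.059,.165],69.8,5,.4)"
```

```text
13.18 [ 0.5834 -0.0313  0.1706] [1.7969e+02 6.0000e-02 9.7710e+01] q [-3.1  8.5  7.3 88.4  0.  79.2] F [-0.6  0.9  0.2] T [ 0.02  0.   -0.05] op 0.0344
[[0.4,[-0.13,0.25,0.01],[0.0,0.0,0.93]],[0.4,[-0.1,0.26,0.01],[0.01,0.0,0.93]],[0.4,[-0.08,0.27,0.01],[0.0,0.0,0.93]],[0.4,[-0.05,0.27,0.01],[0.01,0.0,0.93]],[0.4,[-0.02,0.28,0.02],[0.0,0.0,0.93]]]
end [ 0.6618 -0.0591  0.1649] [ 1.7998e+02 -1.0000e-02  6.9820e+01]
```

View pics/c12.png

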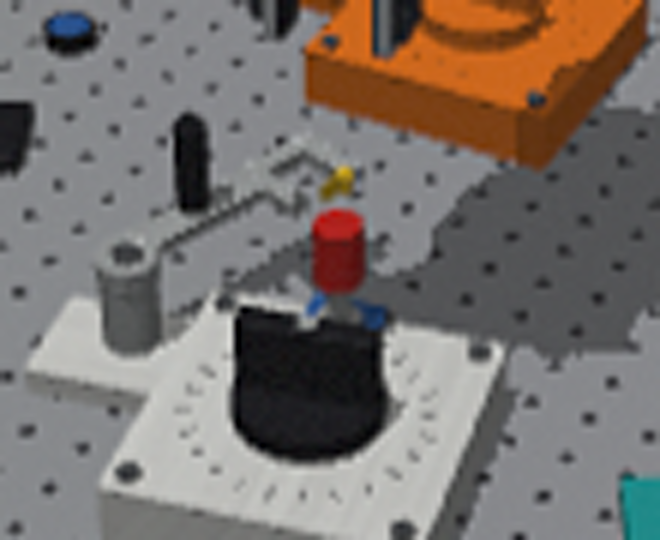

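```bash
python3 -c "
from h import *
print(proj('side',[.5818,-.0313,.091]),proj('side',[.5818,-.0313,.063]))
s=cv2.imread('pics/side7.png');h=cv2.cvtColor(s,cv2.COLOR_BGR2HSV)
m=((h[...,0]<8)|(h[...,0]>170))&(h[...,1]>110)&(h[...,2]>40)
print(blobs(m,(255,195,280,225)))
p=(210+338.5/6-.5,170+223/6-.5);print(p,onz('side',p,.091))"
```

```text
[266.2615215  206.35552366] [266.36505317 216.06002314]
[(np.int32(111), array([265.89, 211.52]), array([262, 205,   9,  14], dtype=int32))]
(265.9166666666667, 206.66666666666666) [ 0.58199728 -0.02988836  0.091     ]
```

Call:
{"api": "arm_command", "payload": {"motion": [[0.4,[-0.13,0.25,0.01],[0,0,0.93]],[0.4,[-0.1,0.26,0.01],[0,0,0.93]],[0.4,[-0.08,0.27,0.01],[0,0,0.93]],[0.4,[-0.05,0.27,0.01],[0,0,0.93]],[0.4,[-0.02,0.28,0.02],[0,0,0.93]],[0.4,[0,0,0],[0,0,0]]]}}

```text
time: 13.98
ee_pos: [0.661, -0.0593, 0.1611]
tcp_rot: [-179.8, 0.0, 69.8]
wrist_force: [-0.7, 0.4, 0.6]
opening: 0.0341
```

```bash
python3 -c "
from plan import *
st()
s=viewer.camera('side');cv2.imwrite('pics/side8.png',s)
cv2.imwrite('pics/c13.png',cv2.resize(s[130:240,210:320],None,fx=5.4,fy=5.4,interpolation=cv2.INTER_CUBIC))
plan([.6625,-.0588,.07],69.8,3,.4)"
```

```text
13.97 [ 0.661  -0.0593  0.1611] [-1.7984e+02  5.0000e-02  6.9810e+01] q [ -5.1  20.4  20.4  90.2  -0.  105.1] F [-0.7  0.4  0.6] T [-0.03 -0.04 -0.01] op 0.0341
[[0.4,[0.01,0.01,0.51],[-0.01,0.0,0.01]],[0.4,[0.0,0.01,0.51],[-0.01,0.0,0.0]],[0.4,[0.01,0.01,0.51],[-0.01,0.01,0.01]]]
end [ 0.6625 -0.0586  0.0699] [ 1.7997e+02 -2.0000e-02  6.9790e+01]
```

View pics/c13.png

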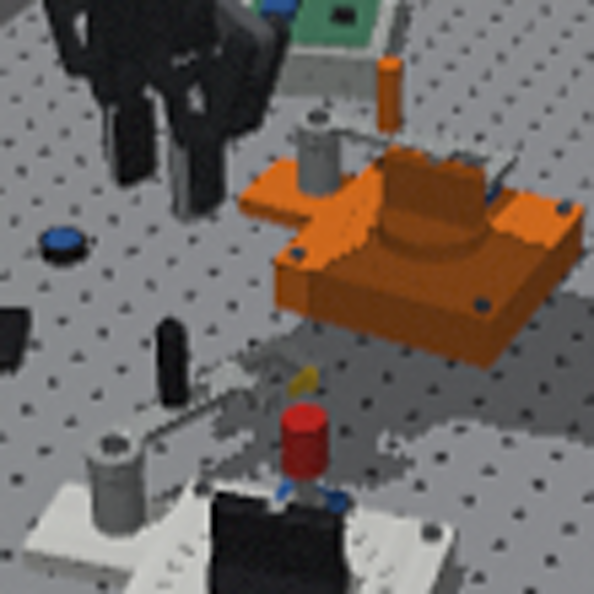

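The pin head sits at (266,211), within half a pixel of the home prediction. The jaws are over the peg, so I'll descend and pinch it.

Call:
{"api": "arm_command", "payload": {"motion": [[0.4,[0.01,0.01,0.51],[0,0,0]],[0.4,[0,0.01,0.51],[0,0,0]],[0.4,[0,0.01,0.51],[0,0,0]],[0.4,[0,0,0],[0,0,0]],[0,[0,0,0],[0,0,0]],[0,[0,0,0],[0,0,0]],[0,[0,0,0],[0,0,0]]], "newtons": 25}}

```text
time: 14.9
ee_pos: [0.6633, -0.0591, 0.0732]
tcp_rot: [179.9, -0.0, 69.8]
wrist_force: [-2.6, 1.8, 5.1]
opening: 0.0131
```

```bash
python3 -c "
from plan import *
st()"
```

```text
14.9 [ 0.6633 -0.0591  0.0732] [ 1.7991e+02 -3.0000e-02  6.9830e+01] q [ -5.1  20.6  11.   80.3   0.  105.1] F [-2.6  1.8  5.1] T [0.2  0.51 0.04] op 0.0131
```

Call:
{"api": "arm_command", "payload": {"motion": [[0,[-0.007,-0.07,0],[0,0,1]],[0,[-0.007,-0.07,0],[0,0,1]],[0,[-0.007,-0.07,0],[0,0,1]],[0,[-0.007,-0.07,0],[0,0,1]],[0,[-0.007,-0.07,0],[0,0,1]],[0,[-0.007,-0.07,0],[0,0,1]],[0,[0,0,0],[0,0,0]]]}}

```text
time: 15.78
ee_pos: [0.6408, -0.0472, 0.0732]
tcp_rot: [179.9, 0.0, 33.7]
wrist_force: [-7.2, -2.2, 7.2]
opening: 0.013
```

```bash
python3 -c "
from plan import *
st()
s=viewer.camera('side');cv2.imwrite('pics/side9.png',s)
cv2.imwrite('pics/c14.png',cv2.resize(s[160:260,210:320],None,fx=5.4,fy=5.4,interpolation=cv2.INTER_CUBIC))"
```

```text
15.78 [ 0.6408 -0.0472  0.0732] [1.7994e+02 2.0000e-02 3.3730e+01] q [-4.200e+00  1.740e+01  7.000e+00  7.960e+01 -1.000e-01  1.421e+02] F [-7.2 -2.2  7.2] T [-0.38  1.51  0.15] op 0.013
```

View pics/c14.png

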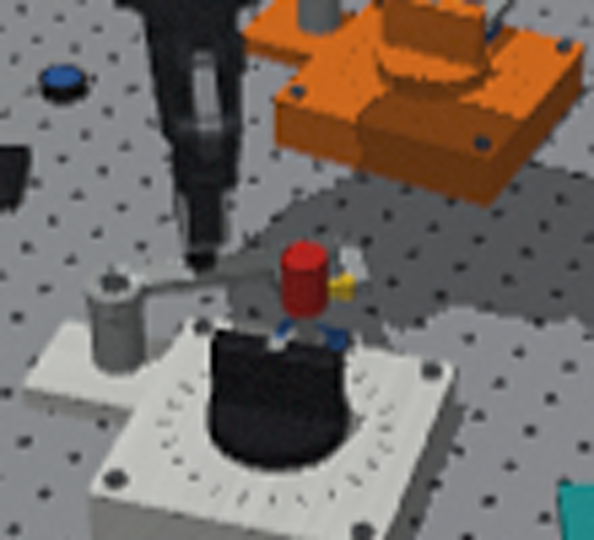

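The hook is following and its mouth is nearing the pin, with the latch at crop (342,288). I'll continue to home.

Call:
{"api": "arm_command", "payload": {"motion": [[0,[-0.007,-0.07,0],[0,0,1]],[0,[-0.007,-0.07,0],[0,0,1]],[0,[-0.007,-0.07,0],[0,0,1]],[0,[-0.007,-0.07,0],[0,0,1]],[0,[0,0,0],[0,0,0]]]}}

```text
time: 16.45
ee_pos: [0.6315, -0.0326, 0.0732]
tcp_rot: [180.0, 0.1, 9.7]
wrist_force: [-11.9, -1.6, 10.3]
opening: 0.0132
```

```bash
python3 -c "
from plan import *
st()
s=viewer.camera('side');cv2.imwrite('pics/side10.png',s)
cv2.imwrite('pics/c15.png',cv2.resize(s[160:260,210:320],None,fx=5.4,fy=5.4,interpolation=cv2.INTER_CUBIC))"
```

```text
16.45 [ 0.6315 -0.0326  0.0732] [1.7997e+02 9.0000e-02 9.7300e+00] q [ -2.9  16.1   5.4  79.3  -0.  167.3] F [-11.9  -1.6  10.3] T [-0.2   2.4   0.03] op 0.0132
```

View pics/c15.png

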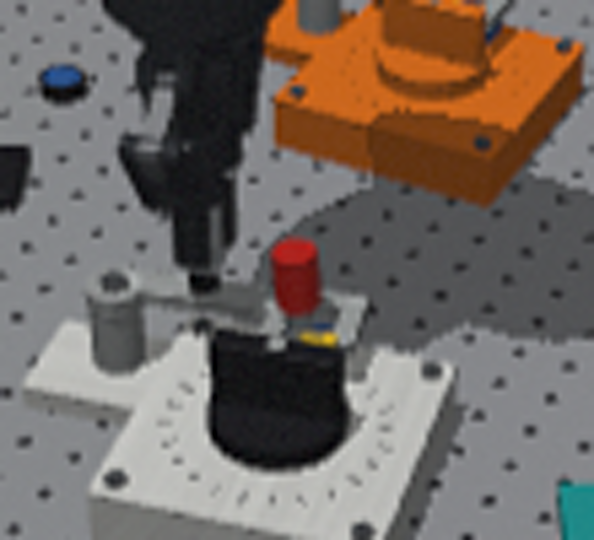

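Call:
{"api": "arm_command", "payload": {"motion": [[0,[0,-0.04,0],[0,0,0.5]],[0,[0,-0.03,0],[0,0,0.2]],[0,[0,0,0],[0,0,0]]]}}

```text
time: 16.88
ee_pos: [0.6304, -0.0294, 0.0731]
tcp_rot: [179.9, 0.2, 5.6]
wrist_force: [-14.4, -5.1, 11.9]
opening: 0.0129
```

```bash
python3 -c "
from plan import *
st()
s=viewer.camera('side');cv2.imwrite('pics/side11.png',s)
cv2.imwrite('pics/c16.png',cv2.resize(s[180:240,220:290],None,fx=8,fy=8,interpolation=cv2.INTER_CUBIC))"
```

```text
16.88 [ 0.6304 -0.0294  0.0731] [1.7989e+02 1.5000e-01 5.5600e+00] q [-2.600e+00  1.600e+01  5.200e+00  7.940e+01 -1.000e-01  1.718e+02] F [-14.4  -5.1  11.9] T [-1.04  2.89  0.01] op 0.0129
```

View pics/c16.png

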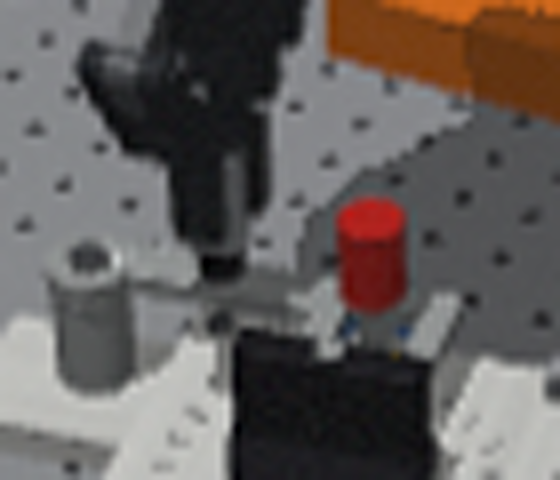

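Call:
{"api": "arm_command", "payload": {"motion": [[0.35,[0,0,0],[0,0,0]],[0.35,[0,0,0],[0,0,0]],[0.35,[0,0,0],[0,0,0]],[0.35,[0,0,-0.5],[0,0,0]],[0.35,[0,0,-0.8],[0,0,0]],[0.35,[0,0,-0.8],[0,0,0]],[0.35,[0,-0.5,-0.2],[0,0,-0.5]],[0.35,[0,-0.9,0],[0,0,-0.5]],[0.35,[0,-0.9,0],[0,0,-0.5]],[0.35,[0,-0.9,0],[0,0,-0.5]],[0.35,[0,0,0],[0,0,0]]]}}

```text
time: 18.3
ee_pos: [0.5957, 0.1636, 0.2097]
tcp_rot: [-180.0, -0.0, 17.9]
wrist_force: [0.8, 0.5, -0.7]
opening: 0.0302
```

```bash
python3 -c "
from plan import *
st()
s=viewer.camera('side');cv2.imwrite('pics/side12.png',s);t=viewer.camera('top');cv2.imwrite('pics/top12.png',t)
cv2.imwrite('pics/c17.png',cv2.resize(s[180:250,215:315],None,fx=7,fy=7,interpolation=cv2.INTER_CUBIC))
cv2.imwrite('pics/c18.png',cv2.resize(t[150:235,230:340],None,fx=7,fy=7,interpolation=cv2.INTER_CUBIC))"
```

```text
18.3 [0.5957 0.1636 0.2097] [-1.7997e+02 -1.0000e-02  1.7910e+01] q [ 15.3  14.1  18.1  93.9   0.  177.4] F [ 0.8  0.5 -0.7] T [-0.04 -0.01 -0.01] op 0.0302
```

View pics/c17.png

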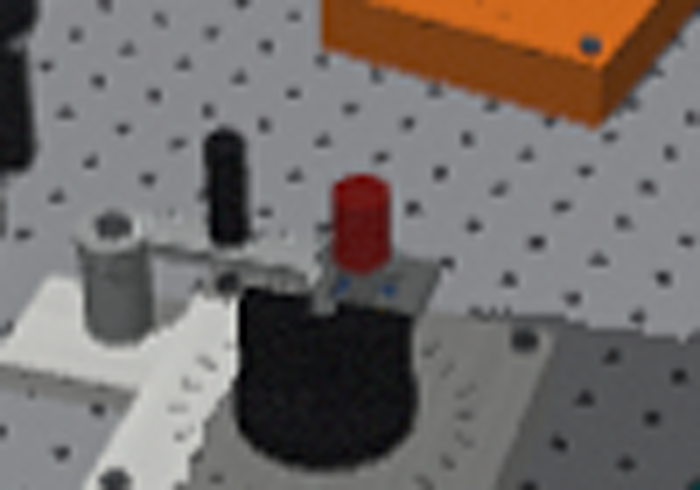

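View pics/c18.png

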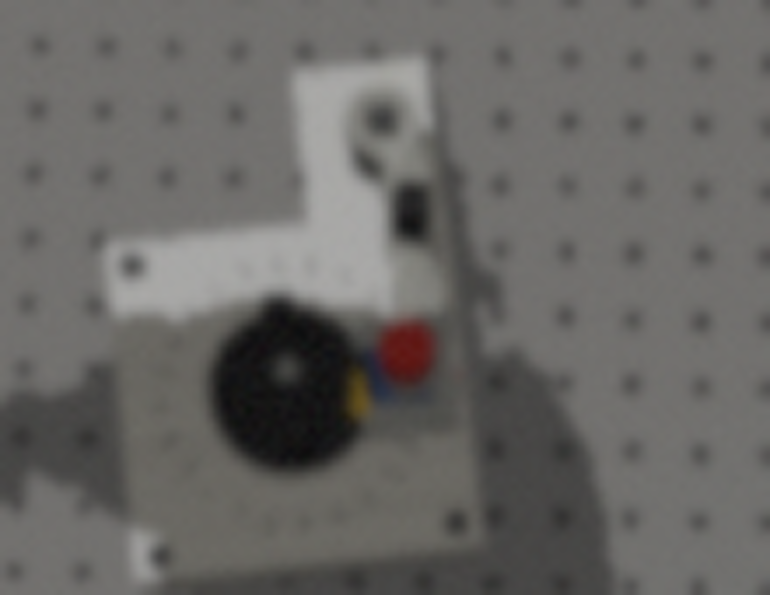

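```bash
python3 - <<'E'
from plan import *
piv=np.array([.671,-.0192])
def hk(p,yaw):
    a=np.radians(yaw);d=p[:2]-piv;return np.array([np.cos(a)*d[0]+np.sin(a)*d[1]+.09,-np.sin(a)*d[0]+np.cos(a)*d[1]])*1000
for k in("top0","top12"):
    t=cv2.imread(f"pics/{k}.png");h=cv2.cvtColor(t,cv2.COLOR_BGR2HSV)
    m=(abs(h[...,0].astype(int)-26)<8)&(h[...,1]>90)
    for a,c,b in blobs(m,(260,160,330,225),2):
        p=onz("top",c,.051);print(k,a,c,b,p.round(4),[ (y,hk(p,y).round(1)) for y in((70.2,) if k=="top0" else (5,7.7,10))])
    ys,xs=np.where(m[160:225,260:330]);pts=np.array([hk(onz("top",(x+260,y+160),.051),70.2 if k=="top0" else 7) for x,y in zip(xs,ys)]);print(pts.min(0),pts.max(0))
t=cv2.imread("pics/top12.png")
f=lambda x,y:(230+(x+.5)/7-.5,150+(y+.5)/7-.5)
pg=onz("top",f(410,185),.097);print("pegtop",pg); pg2=onz("top",f(410,210),.077)
for p in(pg,pg2):
    a=np.degrees(np.arctan2(*(piv-p[:2])[::-1]));print("hook yaw",a-8.53,"angle",a-8.53-7.7)
hd=onz("top",f(404,343),.091);print("headtop",hd)
s=cv2.imread("pics/side12.png");h=cv2.cvtColor(s,cv2.COLOR_BGR2HSV)
m=((h[...,0]<8)|(h[...,0]>170))&(h[...,1]>110)&(h[...,2]>40);print(blobs(m,(255,190,285,225)))
b=blobs(s.max(2)<50,(240,190,256,216));print(b)
m=np.zeros(m.shape,np.uint8)
E
```

```text
top0 19 [317.47 188.26] [315 187   6   4] [ 0.6201 -0.103   0.051 ] [(70.2, array([-6.1, 19.5]))]
[-12.59236234  15.0961102 ] [ 0.68002658 23.41463948]
top12 25 [280.28 206.24] [279 202   4   9] [ 0.5726 -0.0126  0.051 ] [(5, array([-7.4, 15.2])), (7.7, array([-6.6, 19.7])), (10, array([-5.7, 23.6]))]
[-16.09501723  14.30505335] [ 3.78908977 22.31729306]
pegtop [ 0.63707343 -0.03019643  0.097     ]
hook yaw 9.428769894242462 angle 1.728769894242462
hook yaw 7.993890845262621 angle 0.293890845262621
headtop [ 0.58378319 -0.02954468  0.091     ]
[(np.int32(96), array([266.08, 211.58]), array([263, 205,   8,  14], dtype=int32))]
[(np.int32(83), array([246.89, 206.39]), array([244, 199,   7,  16], dtype=int32))]
```

All checks agree. The latch in the hook's frame is at (−6.6, 19.7) mm, against (−6.1, 19.5) mm when shut at the start. The hook is 0–2° from home, and the pin head is back at its home pixel. Handing in.

```bash
python3 -c "
from workcell import bot
print(bot.job_done(),bot.get_obs()['time'])"
```

```text
the job is handed in; nothing more can be done
the job is handed in; nothing more can be done
```

I finished the job and handed it in at about 18.4 s of the 61 s allowed; no verdict is reported. I turned the aluminium mount's collar about 75° clockwise, put the red pin down through lug and base, swung the hook home by its peg, then released it and backed off.

My last checks, all from the camera pictures:
- **Collar:** it measured within about 0.7° of zero before the pin went in.
- **Pin:** it went in with almost no force. Its head is back within 0.3 px of where it stood before the hook was closed, at the height it should have when home. It leaned a little while the latch passed and straightened afterwards.
- **Hook and latch:** the hook is within about 2° of home (the limit is 8°). The latch sits within 0.6 mm of where it sat when shut at the start, seen from the hook's own frame.
- **Calibration:** the two cameras, and the arm's own contact with the collar bar, disagreed with each other by 1–2 mm. I averaged them to aim the pin.
- **Not measured:** I did not measure the black-headed pins, the lens post or the hex driver again at the end. The arm did not go low near the lens post or the driver, and the nearest black-headed pin still stood in the rack after I lifted the red one.

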